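# Put the saw's spacer collars back on their posts

### The arm

A 7-joint arm with a two-finger parallel gripper is mounted at the origin on the work surface; the furniture and walls round the work are solid. World frame = base frame: x ahead of the robot, y to its left, z up, the work surface at z = 0. Lengths are in m, angles in rad, forces in N, time in s.
With the tool pointing down it reaches from about 0.4 to 0.875 m from the base axis. Payload 19.3 kg.
Tool frame: the origin (TCP) lies midway between the tips of the shut fingers; the grasp point (between the pads) lies 19 mm behind it; z points along the fingers, y is the line along which they close (so a half turn about z gives the same grasp; the last joint's range is limited). The gripper opens to 85 mm and grips with 20 to 120 N. Pads are 22 mm wide; open, the fingers measure 114 mm over their backs; the gripper's body (76 mm by 85 mm) begins 54 mm behind the grasp point. The pads swing forward as they close: fully open they stand 13 mm farther back than shut.
Start: joints at [-1.174, 0.521, -0.036, 1.599, 0.021, 1.021, -0.113], TCP at [0.281, 0.558, 0.231] pointing down, gripper open.
Joint ranges: [-2.91, 2.91], [-0.3, 2.13], [-1.5, 1.42], [0.17, 2.43], [-1.26, 4.41], [0.16, 1.93], [-2.52, 2.52]. Speed limits (rad/s): [1.89, 1.89, 2.39, 2.39, 3.01, 3.01, 3.01].

### API

Orientations are given as [roll, pitch, yaw] about the fixed x, y, z axes, in that order (R = Rz(yaw) Ry(pitch) Rx(roll)).
In Python, from workcell import * gives the robot as it stands. The module is installed in compiled form; this text tells all that it offers.
- The arm moves only by the tool play_rows, never from a script. Its argument "deltas" is a list of rows, each a list of 7 numbers: the shift along the tool's x, y, z in units of 500 mm (1.0 is 500 mm), then the turn, a rotation vector about the tool's x, y, z in units of 120 degrees (1.0 is 120 degrees), then the closure, from 0 (fully open) to 1 (shut). A call has 1 to 10 rows; each row is the pose to reach, as a shift and turn from the pose commanded when the call began, along the tool's axes at that moment; what a row does not reach only later rows make up. A row lasts 1/10 s, in which the tool goes at most 50 mm and 8.59 degrees, less where a joint would pass 70% of its speed; a pose out of reach is approached as far as the arm can. A call with a number of a shift or a turn outside -1 to 1 is refused whole. A call with a gripper value outside its range is refused whole. The fingers move at their own pace and stop on an object; "newtons" is the grip in N (left out, the last holds). Time passes only in rows, so rows that repeat a pose let the fingers close. It gives the time, the measured TCP pose, the force, the opening and the grip force at its end, in the units of the state.
- observe(): the state, without advancing time (a new reading comes with each control period).
- grab_frame(name): name is "scene" or "side" or "wrist"; returns the picture (420x560x3 uint8, red, green, blue); there is no depth.
- get_calibration(name): a dict with "fovy" (degrees; the focal length in pixels is half the picture's height over the tangent of half this angle, whatever the lens; pixels are square), "cx", "cy" (the principal point, pixels), "xyz" and "rotation" of the camera in the world. Camera axes: x right, y down, z forward; pixel columns grow to the right and rows downward; lengths in m; the calibration is good to about 2 mm. A picture is of the moment at which its call begins: read the wrist's pose just before it. get_calibration takes no time and is no camera call; for the wrist camera it gives the pose at the moment of the call.
- job_done(): hands the job in; it is judged then, once.
The state is a dict: "clock": time; "qpos": joint angles; "qd": joint speeds; "joint_efforts": joint torques, N m; "position": TCP position; "tool_rot": TCP orientation; "force": force on the tool from outside, world axes, zero at the start; "moment": the same for the moment, N m; "grip_width": finger opening in m; "finger_force": force on a finger pad.
Only numpy, scipy, OpenCV 4.12 (cv2) and the standard library are available. Lean on these libraries where they do the work, as an engineer would, in place of code of your own. Each camera call takes 0.05 s, during which the arm holds its last target. There are 200 camera calls.

### The job

Put the four loose steel spacer collars away on the two storage posts by bore: the two wide-bored collars of the main arbor on the thick post, the two narrow-bored collars of the scoring arbor on the thin post. On each post the thick collar goes underneath, flat on the stand's foot, and the thin shim collar flat on top of it, where it is at hand for the next set-up. Do not push about the wax tin or the roll of tape that lie among them.

Things in the scene. Friction and masses are not known exactly. Their poses are not given: they have to be found in the camera images.
- main_thick_collar: plain steel ring lying flat: outside diameter 64 mm, bore 40 mm (wide hole), 28 mm thick, up to 0.5 kg. Origin: centre of its underside; z is its axis, up
- main_thin_collar: plain steel ring lying flat: outside diameter 54 mm, bore 40 mm (wide hole), 12 mm thick, about 0.1 kg. Origin: centre of its underside; z is its axis, up
- scoring_thick_collar: plain steel ring lying flat: outside diameter 64 mm, bore 25 mm (narrow hole), 28 mm thick, up to 0.7 kg. Origin: centre of its underside; z is its axis, up
- scoring_thin_collar: plain steel ring lying flat: outside diameter 54 mm, bore 25 mm (narrow hole), 12 mm thick, up to 0.2 kg. Origin: centre of its underside; z is its axis, up
- thick_post_stand: storage stand, fixed to the table: a round green foot 88 mm in diameter and 14 mm high, and in its centre an upright steel post 30 mm in diameter whose last 14 mm (from 56 to 70 mm above the table) narrow to a 6 mm tip. Collars lie on the foot, 14 mm above the table. Origin: centre of the underside; z up along the post. It may stand anywhere among the collars
- thin_post_stand: storage stand, fixed to the table: the same green foot (88 mm in diameter, 14 mm high) with a thinner upright steel post, 15 mm in diameter, whose last 14 mm (from 56 to 70 mm above the table) narrow to a 5 mm tip. Origin: centre of the underside; z up along the post
- wax_tin: round tin with a dark green lid, 66 mm in diameter, 24 mm high, loose; to be left alone. Origin: centre of its underside
- tape_roll: roll of masking tape lying flat, pale with a reddish side, 109 mm in diameter, 19 mm high, loose; to be left alone. Origin: centre of its underside
Things that resemble listed ones, but are neither listed nor needed, are in the scene too. Leave any orange or red look-alike of the scoring_thick_collar alone.

How it is judged:
At the end, for the whole second after the job is handed in: Each collar sits round its own post (centres within 8 mm seen from above), lying flat (within 0.08 rad) and at rest: each thick collar on the foot (underside less than 18 mm above the stand's underside), each thin one on top of its thick one (underside 38 to 46 mm above the stand's underside) (horizontal distance between each of main_thick_collar, main_thin_collar and thick_post_stand below 0.008 m and z of main_thick_collar in the frame of thick_post_stand below 0.018 m and angle between each of main_thick_collar, main_thin_collar, scoring_thick_collar, scoring_thin_collar's own z axis and vertical below 0.08 rad and z of main_thin_collar in the frame of thick_post_stand between 0.038 and 0.046 m and horizontal distance between each of scoring_thick_collar, scoring_thin_collar and thin_post_stand below 0.008 m and z of scoring_thick_collar in the frame of thin_post_stand below 0.018 m and z of scoring_thin_collar in the frame of thin_post_stand between 0.038 and 0.046 m and linear speed of each of main_thick_collar, main_thin_collar, scoring_thick_collar, scoring_thin_collar below 0.02 m/s); the robot touches nothing.
It fails at once if the wax tin is pushed more than 30 mm from its place (distance of wax_tin from where it was at the start of the episode above 0.03 m).
It fails at once if the roll of tape is pushed more than 30 mm from its place (distance of tape_roll from where it was at the start of the episode above 0.03 m).
It also fails if it takes over 90 s, if anything falls off the work surface, if the arm or the gripper's body presses on something with over 40 N, if the wrist force passes 120 N, or if a joint passes its speed limit or range.

## Working session

There is one attempt and no reset: what is moved stays moved. The work goes in short steps, Python scripts to look and compute and a tool call to move; the robot and the scene stay as the last step left them, time stands still between calls to the robot, and variables do not carry over. Pictures are saved under pics/ and viewed, at most 14 in all, crops included, and the job is handed in when it is done.

Besides the shell and the picture viewer there is one more tool, called after ">>>" as name([rows], argument=value, ...), one row to a line, values as JSON. play_rows: Moves the arm, as the interface text tells. Its arguments: {"type":"object","properties":{"deltas":{"type":"array"},"newtons":{"type":"number"}},"required":["deltas"]}

```bash
mkdir -p pics; cat > h.py <<'E'
from workcell import *
import numpy as np, cv2
def cal(n):
    c=get_calibration(n); f=210/np.tan(np.radians(c['fovy'])/2)
    return f,c['cx'],c['cy'],np.array(c['xyz']),np.array(c['rotation'])
def ray(k,u,v):
    f,cx,cy,p,R=k; d=R@np.array([(u-cx)/f,(v-cy)/f,1]); return p,d
def onz(k,u,v,z):
    p,d=ray(k,u,v); return p+d*(z-p[2])/d[2]
def proj(k,P):
    f,cx,cy,p,R=k; q=R.T@(np.array(P)-p); return f*q[0]/q[2]+cx,f*q[1]/q[2]+cy
def tri(k1,uv1,k2,uv2):
    p,d=ray(k1,*uv1);q,e=ray(k2,*uv2);A=np.c_[d,-e];s=np.linalg.lstsq(A,q-p,rcond=None)[0]
    a,b=p+s[0]*d,q+s[1]*e; return (a+b)/2,np.linalg.norm(a-b)
def shot(n,fn):
    k=cal(n); im=grab_frame(n); cv2.imwrite('pics/'+fn,im[:,:,::-1]); return k,im
E
python3 - <<'E'
from h import *
s=observe();print({a:np.round(b,3) for a,b in s.items()})
for n in('scene','side','wrist'):
    k,im=shot(n,n+'0.png');print(n,k[0],k[3],k[4].round(3).tolist())
a=np.hstack([cv2.imread(f'pics/{n}0.png') for n in('scene','side')])
E
```

```text
{'clock': np.float64(0.0), 'qpos': array([-1.174,  0.522, -0.036,  1.6  ,  0.021,  1.021, -0.113]), 'qd': array([-0.001,  0.001, -0.001, -0.001, -0.001,  0.002,  0.001]), 'joint_efforts': array([-2.0000e-03, -9.2710e+01,  1.9790e+00, -3.6994e+01,  1.8000e-02,
        8.0000e-03,  0.0000e+00]), 'position': array([0.281, 0.558, 0.231]), 'tool_rot': array([-3.14 ,  0.   ,  2.675]), 'force': array([ 0.704, -0.258,  0.489]), 'moment': array([-0.039, -0.002,  0.003]), 'finger_force': np.float64(0.0), 'grip_width': np.float64(0.085)}
scene 506.0742488584123 [0.97591516 0.17340001 1.06607217] [-2.602, -0.002, 1.969]
side 475.8880219117728 [-0.0323232  -1.01900119  0.55011012] [-2.011, -0.008, -0.424]
wrist 336.1470461760251 [0.22050581 0.58967513 0.37379779] [2.87, 0.002, 1.104]
```

View pics/scene0.png

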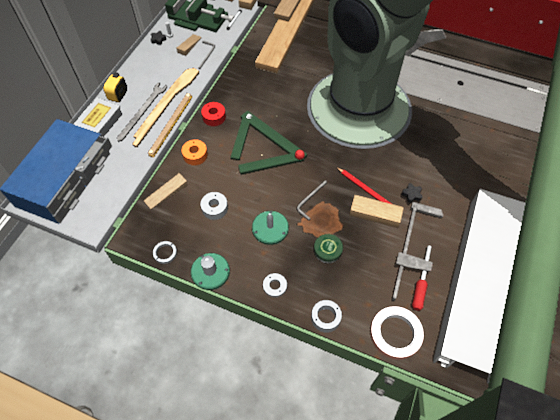

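View pics/side0.png

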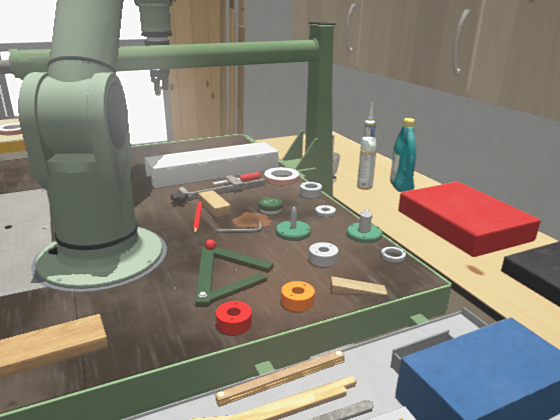

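The scene view shows these candidates:
- Narrow-bored thick collar at (214,204).
- Thin wide ring at (165,251).
- Thin narrow ring at (275,285).
- Thick wide ring at (327,314).
- Thin post at (270,227) and thick post at (210,270).
- Wax tin at (328,247) and tape roll at (397,331).
- The red (213,113) and orange (194,151) look-alikes, which I will leave alone.

Next I'll confirm these in an enlarged crop and measure.

```bash
cat >> h.py <<'E'
from scipy.spatial.transform import Rotation as Ro
_c=cal
def cal(n):
    f,a,b,p,r=_c(n); return f,a,b,p,(Ro.from_euler('xyz',r).as_matrix() if r.ndim==1 else r)
E
python3 - <<'E'
from h import *
k=cal('scene');s=cal('side')
for n,u,v in [('sth',214,204),('mtn',165,251),('stn',275,285),('mth',327,314),('thinst',270,235),('thickst',210,272),('tin',328,247),('tape',397,331),('postbase',385,372)]:
    print(n,onz(k,u,v,0.02).round(3),np.round(proj(s,onz(k,u,v,0.02))))
im=cv2.imread('pics/scene0.png');c=cv2.resize(im[180:340,140:360],None,fx=3.6,fy=3.6,interpolation=cv2.INTER_CUBIC)
cv2.imwrite('pics/crop1.png',c)
im=cv2.imread('pics/side0.png');c=cv2.resize(im[160:290,220:420],None,fx=4,fy=4,interpolation=cv2.INTER_CUBIC)
cv2.imwrite('pics/crop2.png',c)
# base / bar triangulation: bar top corner of upright
E
```

```text
sth [ 0.452 -0.22   0.02 ] [322. 252.]
mtn [ 0.608 -0.266  0.02 ] [392. 247.]
stn [ 0.587 -0.002  0.02 ] [326. 205.]
mth [0.605 0.127 0.02 ] [309. 188.]
thinst [ 0.477 -0.061  0.02 ] [300. 221.]
thickst [ 0.615 -0.148  0.02 ] [365. 226.]
tin [0.454 0.074 0.02 ] [270. 203.]
tape [0.582 0.275 0.02 ] [281. 173.]
postbase [0.673 0.276 0.02 ] [306. 169.]
```

View pics/crop1.png

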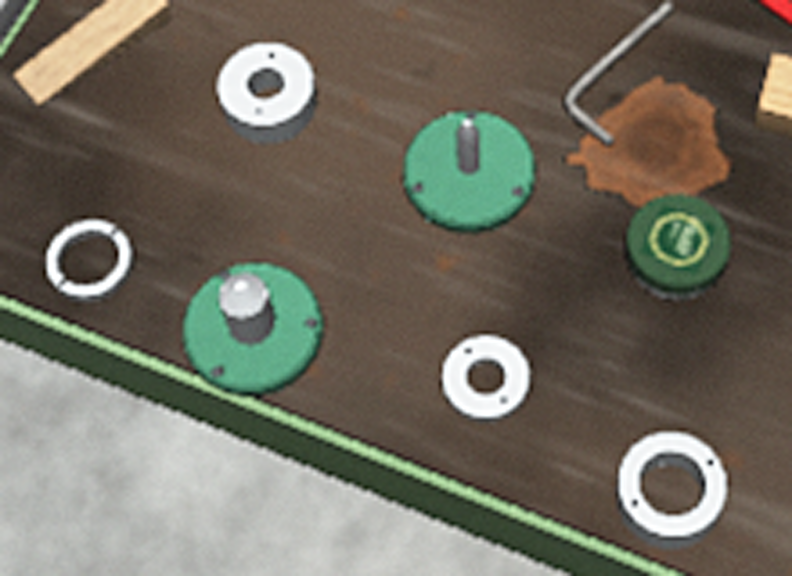

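View pics/crop2.png

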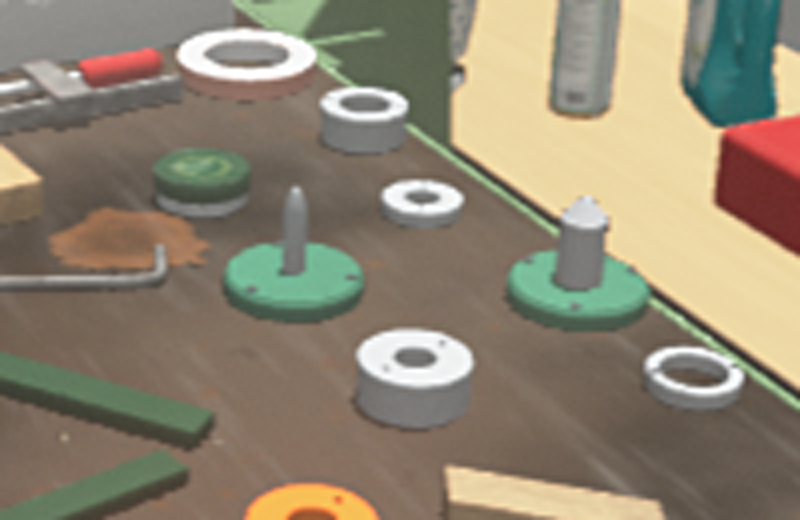

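Confirmed in the enlarged crops (scene pixels):
- scoring_thick is the tall grey ring with a narrow bore at (214,204).
- main_thin is the low ring with a wide bore at (165,251).
- scoring_thin is the low ring with a narrow bore at (275,285).
- main_thick is the tall ring with a wide bore at (327,314).

The overhead green bar matters for the first move, so I'll look at that, and measure everything by ellipses in both views.

```bash
cat > m.py <<'E'
from h import *
k=cal('scene');s=cal('side')
I=cv2.imread('pics/scene0.png');J=cv2.imread('pics/side0.png')
def blob(im,u,v,lo):
    hsv=cv2.cvtColor(im,cv2.COLOR_BGR2HSV)
    m=((hsv[:,:,2]>lo)&(hsv[:,:,1]<50)).astype(np.uint8)
    cs,_=cv2.findContours(m,cv2.RETR_EXTERNAL,cv2.CHAIN_APPROX_NONE)
    c=min((c for c in cs if cv2.contourArea(c)>60),key=lambda c:np.hypot(*(c.reshape(-1,2).mean(0)-[u,v])))
    return cv2.fitEllipse(c)
for n,a,b,z in [('sth',(214,202),(323,249),.028),('mtn',(165,251),(394,252),.012),('stn',(275,284),(326,209),.012),('mth',(327,313),(311,186),.028)]:
    ea=blob(I,*a,200);eb=blob(J,*b,190)
    P,e=tri(k,ea[0],s,eb[0])
    print(n,np.round(ea[0],1),np.round(ea[1],1),np.round(eb[0],1),np.round(eb[1],1),'tri',P.round(4),round(e,4),'scene@z',onz(k,*ea[0],z)[:2].round(4),'side@z',onz(s,*eb[0],z)[:2].round(4))
for n,a,b in [('thin',(270,227),(293,229)),('thick',(210,270),(365,232))]:
    E=[]
    for im,(u,v) in((I,a),(J,b)):
        hsv=cv2.cvtColor(im,cv2.COLOR_BGR2HSV)
        m=cv2.inRange(hsv,(70,110,95),(90,255,255))
        cs,_=cv2.findContours(m,cv2.RETR_EXTERNAL,cv2.CHAIN_APPROX_NONE)
        c=min((c for c in cs if cv2.contourArea(c)>150),key=lambda c:np.hypot(*(c.reshape(-1,2).mean(0)-[u,v])))
        c=cv2.convexHull(c); E.append(cv2.fitEllipse(c))
    P,e=tri(k,E[0][0],s,E[1][0]);print(n,[np.round(x[:2],1).tolist() for x in E] if 0 else (E[0][0],E[1][0]),P.round(4),round(e,4),onz(k,*E[0][0],.014)[:2].round(4),onz(s,*E[1][0],.014)[:2].round(4))
# tips
print('tip thin',tri(k,(269,212),s,(294,207)),'thick',tri(k,(208,258),s,(366.5,210)))
E
python3 m.py
python3 - <<'E'
from h import *
a=cv2.imread('pics/side0.png')[0:200,0:360];cv2.imwrite('pics/crop3.png',cv2.resize(a,None,fx=2.2,fy=2.2))
k=cal('side')
for y in(.25,.3,.35,.4,.45):
    for z in (.3,.4,.5): print(y,z,np.round(proj(k,(.68,y,z))),np.round(proj(cal('scene'),(.68,y,z))),np.round(proj(cal('scene'),(.2,y,z))))
E
```

```text
sth [213.3 202.9] [21.8 25.4] [323.5 249. ] [13.3 27.8] tri [ 0.4539 -0.2203  0.0271] 0.0007 scene@z [ 0.4541 -0.2198] side@z [ 0.4533 -0.222 ]
mtn [206.9 262.4] [ 8.6 11.5] [323.5 249. ] [13.3 27.8] tri [ 0.5408 -0.1597 -0.0335] 0.0853 scene@z [ 0.5938 -0.1677] side@z [ 0.4682 -0.1976]
stn [274.4 284.2] [21.5 23. ] [325.2 208.9] [ 7.6 18.6] tri [ 0.5829 -0.0052  0.0117] 0.0005 scene@z [ 0.5828 -0.005 ] side@z [ 0.5826 -0.0061]
mth [326.2 314.1] [27.4 29. ] [310.7 185.6] [ 7.2 20.8] tri [0.6081 0.1256 0.0277] 0.0 scene@z [0.6083 0.1256] side@z [0.6077 0.1249]
thin ((269.87689208984375, 226.95835876464844), (406.3207702636719, 151.0101318359375)) [ 0.6379 -0.0865  0.2228] 0.1994 [ 0.4546 -0.0716] [1.114  0.3192]
thick ((209.66543579101562, 270.6693420410156), (406.3207702636719, 151.0101318359375)) [ 0.6991 -0.1156  0.1985] 0.0645 [ 0.6103 -0.1519] [1.114  0.3192]
tip thin (array([ 0.4496322 , -0.07625686,  0.07131608]), np.float64(0.0031310242862335256)) thick (array([ 0.60613367, -0.15399008,  0.06761515]), np.float64(0.0060872133006003165))
0.25 0.3 [316.  83.] [400. 327.] [466. 110.]
0.25 0.4 [317.  47.] [414. 304.] [483.  73.]
0.25 0.5 [319.  10.] [433. 276.] [504.  28.]
0.3 0.3 [308.  80.] [431. 340.] [491. 117.]
0.3 0.4 [309.  46.] [450. 318.] [511.  81.]
0.3 0.5 [311.   9.] [475. 291.] [535.  36.]
0.35 0.3 [300.  78.] [464. 352.] [517. 125.]
0.35 0.4 [301.  44.] [487. 332.] [539.  89.]
0.35 0.5 [303.   9.] [517. 306.] [567.  44.]
0.4 0.3 [293.  75.] [497. 365.] [543. 133.]
0.4 0.4 [294.  43.] [525. 347.] [568.  97.]
0.4 0.5 [295.   8.] [562. 323.] [599.  53.]
0.45 0.3 [287.  73.] [532. 379.] [570. 141.]
0.45 0.4 [287.  41.] [564. 362.] [598. 105.]
0.45 0.5 [288.   7.] [607. 339.] [632.  62.]
```

View pics/crop3.png

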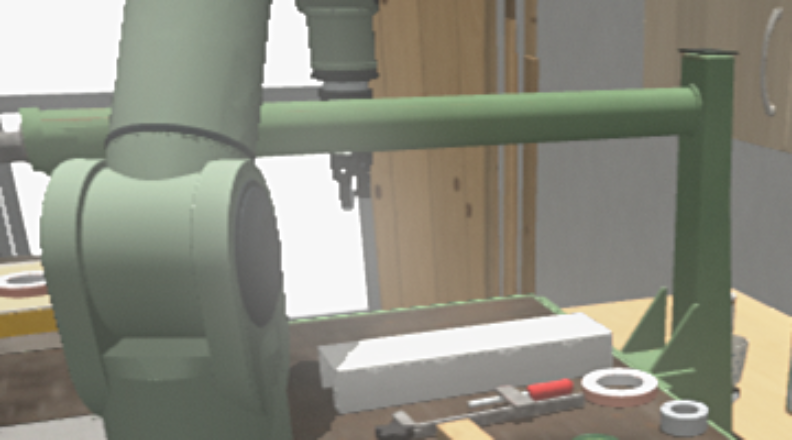

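View pics/wrist0.png

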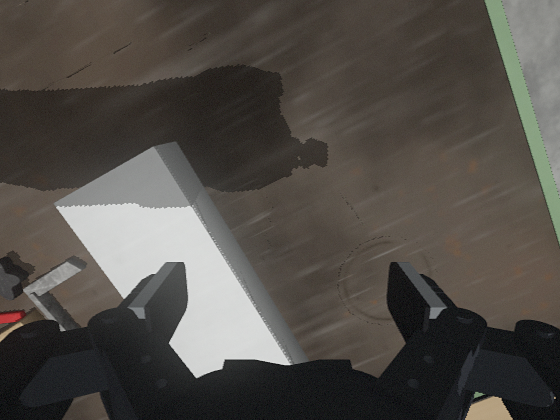

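The side crop shows a green bar across the table on an upright at side px (320,25–185). The hand is beyond it, so it has to be lifted over. The wrist view shows only a white box. I'll locate the bar by intersecting planes.

```bash
cat > b.py <<'E'
from h import *
k=cal('scene');s=cal('side')
I=cv2.cvtColor(cv2.imread('pics/scene0.png'),cv2.COLOR_BGR2HSV)
for r in range(10,419,30):
    c=[x for x in range(400,560) if 35<I[r,x,0]<85 and I[r,x,1]>55]
    runs=np.split(c,np.where(np.diff(c)>1)[0]+1) if len(c) else []
    print(r,[(int(q[0]),int(q[-1])) for q in runs if len(q)>4])
E
python3 b.py
sed -i "s/E.append(cv2.fitEllipse(c))/E.append(cv2.fitEllipse(c))/; s/(70,110,95),(90,255,255)/(65,90,60),(90,255,255)/; s/>150),/>150 and np.hypot(*(c.reshape(-1,2).mean(0)-[u,v]))<15),/" m.py
python3 - <<'E'
import cv2
for f,p in(('scene0',[(255,235),(200,285)]),('side0',[(285,232),(355,235)])):
    h=cv2.cvtColor(cv2.imread(f'pics/{f}.png'),cv2.COLOR_BGR2HSV)
    for u,v in p: print(f,h[v-2:v+3:2,u].tolist())
for f,p in(('scene0',[(155,251),(165,241)]),('side0',[(394,261),])):
    h=cv2.cvtColor(cv2.imread(f'pics/{f}.png'),cv2.COLOR_BGR2HSV)
    for u,v in p: print(f,h[v,u-3:u+4].tolist(),h[v-3:v+4,u].tolist())
E
```

```text
10 []
40 []
70 [(552, 559)]
100 [(547, 559)]
130 [(541, 559)]
160 [(535, 559)]
190 [(528, 559)]
220 [(523, 559)]
250 [(516, 559)]
280 [(510, 559)]
310 [(504, 555)]
340 [(498, 551)]
370 [(400, 405), (495, 546)]
400 [(407, 473), (480, 490), (492, 498)]
scene0 [[76, 84, 131], [77, 122, 121], [56, 55, 70]]
scene0 [[143, 19, 110], [76, 122, 146], [66, 81, 88]]
side0 [[75, 94, 188], [75, 94, 189], [75, 87, 155]]
side0 [[75, 90, 190], [74, 87, 170], [69, 67, 114]]
scene0 [[16, 44, 86], [100, 6, 236], [0, 0, 255], [100, 11, 215], [108, 15, 85], [24, 31, 41], [14, 90, 54]] [[0, 0, 255], [0, 0, 255], [99, 10, 244], [100, 11, 215], [105, 10, 207], [103, 8, 223], [105, 9, 226]]
scene0 [[6, 10, 133], [90, 6, 184], [95, 7, 208], [101, 10, 213], [95, 7, 216], [99, 9, 210], [90, 6, 176]] [[13, 73, 63], [17, 85, 63], [15, 63, 73], [101, 10, 213], [0, 0, 255], [102, 11, 228], [95, 18, 86]]
side0 [[150, 2, 119], [60, 2, 119], [30, 4, 119], [15, 4, 120], [150, 2, 121], [30, 2, 121], [15, 4, 121]] [[98, 5, 208], [30, 2, 135], [45, 4, 120], [15, 4, 120], [10, 15, 102], [14, 55, 97], [14, 55, 102]]
```

```bash
python3 - <<'E'
from h import *
k=cal('scene');s=cal('side')
n=np.cross(ray(s,136,57.7)[1],ray(s,313.6,50.9)[1])
for u,v in((529.5,310),(524.5,340),(520.5,370)):
    p,d=ray(k,u,v); t=n@(s[3]-p)/(n@d); P=p+t*d; dep=k[4].T@(P-p); print('bar',P.round(3),'diam',(51*dep[2]/k[0]).round(3))
E
sed -i "s/(65,90,60),(90,255,255)/(66,65,80),(85,255,255)/; s/E=\[\]/E=[]/" m.py
sed -i "s/z in \[('sth',(214,202)/z in [('sth',(214,202)/; s/>60),key/>60 and cv2.boundingRect(c)[2]<60 and c.reshape(-1,2).mean(0)[0]>0),key/; s/(394,252)/(394,251)/" m.py
sed -i "s/('mtn',(165,251),(394,251),.012),//" m.py
cat >> m.py <<'E'
for lo in (150,175):
    try:
        ea=blob(I,165,251,lo);eb=blob(J,394,251,lo);print('mtn',lo,ea,eb,tri(k,ea[0],s,eb[0]),onz(k,*ea[0],.012),onz(s,*eb[0],.012))
    except Exception as x: print(x)
E
python3 m.py
```

```text
bar [0.612 0.407 0.372] diam 0.073
bar [0.658 0.407 0.372] diam 0.071
bar [0.702 0.409 0.371] diam 0.068
sth [213.3 202.9] [21.8 25.4] [323.5 249. ] [13.3 27.8] tri [ 0.4539 -0.2203  0.0271] 0.0007 scene@z [ 0.4541 -0.2198] side@z [ 0.4533 -0.222 ]
stn [274.4 284.2] [21.5 23. ] [325.2 208.9] [ 7.6 18.6] tri [ 0.5829 -0.0052  0.0117] 0.0005 scene@z [ 0.5828 -0.005 ] side@z [ 0.5826 -0.0061]
mth [326.2 314.1] [27.4 29. ] [310.7 185.6] [ 7.2 20.8] tri [0.6081 0.1256 0.0277] 0.0 scene@z [0.6083 0.1256] side@z [0.6077 0.1249]
thin ((269.8439636230469, 226.8034210205078), (292.8507080078125, 228.65708923339844)) [ 0.4518 -0.0728  0.0093] 0.0004 [ 0.4542 -0.0718] [ 0.4475 -0.0808]
thick ((209.59921264648438, 270.5531005859375), (364.3586120605469, 230.9013214111328)) [ 0.609  -0.154   0.0094] 0.0013 [ 0.6101 -0.1522] [ 0.6039 -0.1619]
tip thin (array([ 0.4496322 , -0.07625686,  0.07131608]), np.float64(0.0031310242862335256)) thick (array([ 0.60613367, -0.15399008,  0.06761515]), np.float64(0.0060872133006003165))
mtn 150 ((163.96981811523438, 251.19505310058594), (19.778600692749023, 22.99424934387207), 64.97785949707031) ((393.3803405761719, 252.307373046875), (11.230621337890625, 24.197864532470703), 97.63567352294922) (array([ 0.60717235, -0.27259158,  0.01098673]), np.float64(0.0014207272701366412)) [ 0.60698787 -0.27170112  0.012     ] [ 0.60651639 -0.27444696  0.012     ]
mtn 175 ((163.9797821044922, 251.13375854492188), (19.672374725341797, 22.878816604614258), 67.07341003417969) ((393.1558837890625, 252.32025146484375), (10.84502124786377, 23.348581314086914), 98.35240936279297) (array([ 0.60685922, -0.27252597,  0.01095741]), np.float64(0.001007490454312732)) [ 0.60684179 -0.27175782  0.012     ] [ 0.60601029 -0.2742904   0.012     ]
```

>>> play_rows([
  [0, 0, -0.1, 0, 0, 0, 0],
  [0, 0, -0.2, 0, 0, 0, 0],
  [0, 0, -0.3, 0, 0, 0, 0],
  [0, 0, -0.4, 0, 0, 0, 0],
  [0, 0, -0.5, 0, 0, 0, 0],
  [0, 0, -0.52, 0, 0, 0, 0],
  [0, 0, -0.52, 0, 0, 0, 0],
  [0, 0, -0.52, 0, 0, 0, 0],
])

```text
clock: 0.95
position: [0.2812, 0.558, 0.4899]
tool_rot: [-3.14, 0.0, 2.675]
force: [-0.1, -0.4, -0.5]
grip_width: 0.0857
finger_force: 0.0
```

```bash
cat >> h.py <<'E'
def delta(P,yaw):
    s=observe();R=Ro.from_euler('xyz',s['tool_rot']);T=Ro.from_euler('xyz',[np.pi,0,yaw])
    print('pos',s['position'].round(4),'rot',s['tool_rot'].round(3),'F',s['force'].round(1),'w',round(float(s['grip_width']),4),'q',s['qpos'].round(2),'t',round(float(s['clock']),2))
    print('shift',(R.inv().apply(np.array(P)-s['position'])/.5).round(4),'turn',((R.inv()*T).as_rotvec()/np.radians(120)).round(4))
E
python3 -c "
from h import *
delta((.5,.03,.49),np.pi);k=cal('scene');print(onz(k,150,267,.0),onz(k,195,283,0))"
```

```text
pos [0.2812 0.558  0.4899] rot [-3.14   0.     2.675] F [-0.1 -0.4 -0.5] w 0.0857 q [-1.19  0.39 -0.02  1.16  0.01  1.59 -0.1 ] t 0.95
shift [-0.866  -0.746   0.0013] turn [-8.000e-04 -1.000e-04 -2.229e-01]
[ 0.65036186 -0.28629918  0.        ] [ 0.64512722 -0.17296386  0.        ]
```

>>> play_rows([
  [-0.06, -0.05, 0, 0, 0, -0.02, 0],
  [-0.13, -0.11, 0, 0, 0, -0.04, 0],
  [-0.2, -0.17, 0, 0, 0, -0.06, 0],
  [-0.27, -0.23, 0, 0, 0, -0.08, 0],
  [-0.34, -0.29, 0, 0, 0, -0.1, 0],
  [-0.41, -0.35, 0, 0, 0, -0.12, 0],
  [-0.48, -0.41, 0, 0, 0, -0.14, 0],
  [-0.55, -0.47, 0, 0, 0, -0.16, 0],
  [-0.62, -0.53, 0, 0, 0, -0.18, 0],
  [-0.69, -0.59, 0, 0, 0, -0.2, 0],
])

```text
clock: 1.95
position: [0.4565, 0.1374, 0.4899]
tool_rot: [-3.141, -0.002, 3.095]
force: [1.1, 0.6, 0.3]
grip_width: 0.0857
finger_force: 0.0
```

```bash
python3 -c "
from h import *
delta((.54,-.07,.42),np.pi)"
```

```text
pos [0.4565 0.1374 0.4899] rot [-3.141e+00 -2.000e-03  3.095e+00] F [1.1 0.6 0.3] w 0.0857 q [-0.6   0.1   0.2   1.55 -0.02  1.5   1.13] t 1.95
shift [-0.1862 -0.4065  0.1398] turn [-0.0004 -0.0009 -0.0221]
```

>>> play_rows([
  [-0.02, -0.06, 0, 0, 0, -0.02, 0],
  [-0.06, -0.14, 0.02, 0, 0, -0.02, 0],
  [-0.1, -0.22, 0.06, 0, 0, -0.022, 0],
  [-0.14, -0.3, 0.1, 0, 0, -0.022, 0],
  [-0.18, -0.38, 0.14, 0, 0, -0.022, 0],
  [-0.19, -0.41, 0.14, 0, 0, -0.022, 0],
  [-0.19, -0.41, 0.14, 0, 0, -0.022, 0],
  [-0.19, -0.41, 0.14, 0, 0, -0.022, 0],
])

```text
clock: 2.75
position: [0.5412, -0.0694, 0.4202]
tool_rot: [3.141, -0.002, 3.14]
force: [-0.1, 0.8, 0.1]
grip_width: 0.0856
finger_force: 0.0
```

```bash
python3 -c "
from h import *
k,im=shot('wrist','w1.png');np.save('w1k.npy',np.array([k[0],k[1],k[2],*k[3],*k[4].ravel()]))
print(k[3],k[4].round(3).tolist())
delta((.608,.1256,.3),np.pi)
for n,P in dict(sth=(.454,-.22,.028),mtn=(.607,-.272,.012),stn=(.583,-.005,.012),mth=(.608,.1256,.028),thin=(.451,-.074,.014),thick=(.608,-.154,.014)).items(): print(n,np.round(proj(k,P)))"
```

```text
[ 0.4735413  -0.06812737  0.56339048] [[0.002, 0.964, 0.266], [1.0, -0.002, -0.002], [-0.001, 0.266, -0.964]]
pos [ 0.5413 -0.0689  0.4207] rot [ 3.141e+00 -1.000e-03  3.141e+00] F [-0.2 -0.6 -0.2] w 0.0853 q [-0.27  0.26  0.38  1.54 -0.1   1.36  1.68] t 2.8
shift [-0.1332  0.389   0.2414] turn [ 0.0002 -0.0005 -0.0004]
sth [187. 104.]
mtn [167. 199.]
stn [325. 185.]
mth [406. 202.]
thin [284. 102.]
thick [236. 200.]
```

View pics/w1.png

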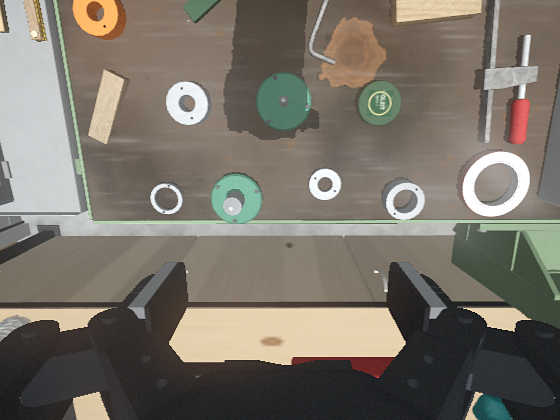

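The wrist view matches the projected positions: sth (187,103), thin post (284,101), mtn (166,198), thick post (237,198), stn (325,184) and mth (404,200). I'll refine from this view.

```bash
cat > w.py <<'E'
from h import *
def meas(fn,k,items):
    I=cv2.imread(fn);h=cv2.cvtColor(I,cv2.COLOR_BGR2HSV)
    W=((h[:,:,2]>120)&(h[:,:,1]<40)).astype(np.uint8);G=cv2.inRange(h,(66,65,40),(90,255,255))
    for n,P in items.items():
        u,v=proj(k,P);M=G if 'st_' in n else W
        cs,_=cv2.findContours(M,cv2.RETR_EXTERNAL,cv2.CHAIN_APPROX_NONE)
        c=max((c for c in cs if np.hypot(*(np.array(cv2.minEnclosingCircle(c)[0])-[u,v]))<14),key=cv2.contourArea,default=None)
        if c is None: print(n,'none');continue
        e=cv2.fitEllipse(cv2.convexHull(c)); print(n,np.round(e[0],1),np.round(e[1],1),onz(k,*e[0],P[2])[:2].round(4))
IT=dict(sth=(.454,-.22,.028),mtn=(.607,-.272,.012),stn=(.583,-.005,.012),mth=(.608,.1256,.028),st_thin=(.451,-.074,.014),st_thick=(.608,-.154,.014))
if __name__=='__main__':
    a=np.load('w1k.npy');k=(a[0],a[1],a[2],a[3:6],a[6:].reshape(3,3))
    meas('pics/w1.png',k,IT)
E
python3 w.py
```

```text
sth [193.1 103.2] [44.4 58.8] [ 0.4532 -0.2113]
mtn [166.  198.5] [30.3 33.4] [ 0.6059 -0.2731]
stn none
mth none
st_thin [283.3 101.1] [54.3 57.8] [ 0.4498 -0.0744]
st_thick [236.2 198.2] [49.8 51.4] [ 0.6052 -0.1543]
```

>>> play_rows([
  [-0.02, 0.06, 0.04, 0, 0, 0, 0],
  [-0.05, 0.12, 0.1, 0, 0, 0, 0],
  [-0.07, 0.18, 0.17, 0, 0, 0, 0],
  [-0.09, 0.24, 0.24, 0, 0, 0, 0],
  [-0.11, 0.3, 0.31, 0, 0, 0, 0],
  [-0.13, 0.36, 0.38, 0, 0, 0, 0],
  [-0.133, 0.389, 0.45, 0, 0, 0, 0],
  [-0.133, 0.389, 0.52, 0, 0, 0, 0],
  [-0.133, 0.389, 0.54, 0, 0, 0, 0],
  [-0.133, 0.389, 0.54, 0, 0, 0, 0],
])

```text
clock: 3.8
position: [0.6077, 0.1249, 0.1507]
tool_rot: [-3.141, -0.002, 3.14]
force: [0.4, 0.4, 1.4]
grip_width: 0.0853
finger_force: 0.0
```

```bash
cat > z.py <<'E'
from h import *
import sys
from w import meas
n,x,y,z=sys.argv[1],*map(float,sys.argv[2:5])
k,im=shot('wrist',n+'_a.png');meas('pics/'+n+'_a.png',k,{n:(x,y,z)});print(np.round(proj(k,(x,y,z))))
delta((x,y,0),np.pi)
E
python3 z.py mth .608 .1255 .028
```

```text
mth [286.4 201.6] [74.8 77.4] [0.6066 0.1252]
[287. 203.]
pos [0.6086 0.1247 0.1523] rot [3.142 0.    3.14 ] F [-1.  -0.1  0.1] w 0.0853 q [-0.46  0.62  0.25  1.69 -0.19  0.85  1.43] t 3.85
shift [0.0014 0.0017 0.3045] turn [ 0.      0.0002 -0.0008]
```

View pics/mth_a.png

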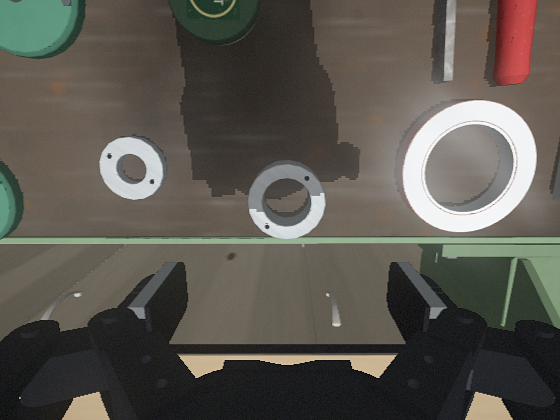

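>>> play_rows([
  [0, 0.001, 0.06, 0, 0, 0, 0],
  [0.002, 0.001, 0.13, 0, 0, 0, 0],
  [0.002, 0.001, 0.2, 0, 0, 0, 0],
  [0.002, 0.001, 0.26, 0, 0, 0, 0],
  [0.002, 0.001, 0.28, 0, 0, 0, 0],
  [0.002, 0.001, 0.298, 0, 0, 0, 0],
  [0.002, 0.001, 0.298, 0, 0, 0, 0],
  [0.002, 0.001, 0.298, 0, 0, 0, 0],
], newtons=60)

```text
clock: 4.65
position: [0.6084, 0.1251, 0.0038]
tool_rot: [3.141, 0.002, 3.14]
force: [-0.7, 0.8, -0.8]
grip_width: 0.0857
finger_force: 0.0
```

>>> play_rows([
  [0, 0, 0, 0, 0, 0, 0.5],
  [0, 0, 0, 0, 0, 0, 1],
  [0, 0, 0, 0, 0, 0, 1],
  [0, 0, 0, 0, 0, 0, 1],
  [0, 0, 0, 0, 0, 0, 1],
  [0, 0, 0, 0, 0, 0, 1],
  [0, 0, 0, 0, 0, 0, 1],
  [0, 0, 0, 0, 0, 0, 1],
])

```text
clock: 5.45
position: [0.6082, 0.1251, 0.004]
tool_rot: [3.141, 0.002, 3.14]
force: [-5.9, -0.4, 18.6]
grip_width: 0.0629
finger_force: 61.0
```

>>> play_rows([
  [0, 0, -0.03, 0, 0, 0, 1],
  [0, 0, -0.08, 0, 0, 0, 1],
  [0, 0, -0.14, 0, 0, 0, 1],
  [0, 0, -0.2, 0, 0, 0, 1],
  [0, -0.05, -0.2, 0, 0, 0, 1],
  [0, -0.11, -0.2, 0, 0, 0, 1],
  [0, -0.18, -0.2, 0, 0, 0, 1],
  [0, -0.25, -0.2, 0, 0, 0, 1],
  [0, -0.32, -0.2, 0, 0, 0, 1],
  [0.002, -0.39, -0.2, 0, 0, 0, 1],
])

```text
clock: 6.45
position: [0.606, -0.0714, 0.1032]
tool_rot: [-3.142, 0.0, 3.14]
force: [1.5, -0.4, -3.6]
grip_width: 0.0626
finger_force: 67.6
```

>>> play_rows([
  [0, -0.05, 0, 0, 0, 0, 1],
  [0, -0.1, 0, 0, 0, 0, 1],
  [0, -0.14, 0, 0, 0, 0, 1],
  [0, -0.16, 0, 0, 0, 0, 1],
  [0, -0.168, 0, 0, 0, 0, 1],
  [0, -0.168, 0, 0, 0, 0, 1],
  [0, -0.168, 0, 0, 0, 0, 1],
])

```text
clock: 7.15
position: [0.6062, -0.1527, 0.1023]
tool_rot: [3.141, -0.0, 3.141]
force: [0.9, 0.2, -4.5]
grip_width: 0.0624
finger_force: 67.6
```

```bash
python3 -c "
from h import *
delta((.607,-.154,.02),np.pi)
shot('wrist','p1.png');shot('side','p1s.png')
a=cv2.imread('pics/p1.png');b=cv2.imread('pics/p1s.png')[130:290,290:450]
cv2.imwrite('pics/p1c.png',np.hstack([a[:,:400],cv2.resize(b,(400,420))]))"
```

```text
pos [ 0.6062 -0.1527  0.1023] rot [ 3.141 -0.     3.141] F [ 0.9  0.2 -4.5] w 0.0624 q [ 0.02  0.69  0.21  1.71 -0.19  0.76  1.88] t 7.15
shift [-0.0017 -0.0027  0.1647] turn [ 0.0003 -0.     -0.0003]
```

View pics/p1c.png

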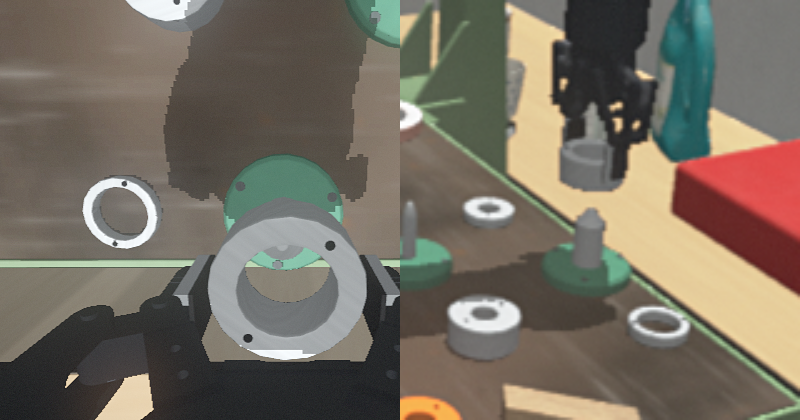

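The collar is held level above the thick post, at (288,280) in the wrist view. I'll lower it while watching the force.

>>> play_rows([
  [-0.001, -0.002, 0.03, 0, 0, 0, 1],
  [-0.001, -0.002, 0.06, 0, 0, 0, 1],
  [-0.001, -0.002, 0.09, 0, 0, 0, 1],
  [-0.001, -0.002, 0.115, 0, 0, 0, 1],
  [-0.001, -0.002, 0.14, 0, 0, 0, 1],
  [-0.001, -0.002, 0.155, 0, 0, 0, 1],
  [-0.001, -0.002, 0.163, 0, 0, 0, 1],
  [-0.001, -0.002, 0.165, 0, 0, 0, 1],
  [-0.001, -0.002, 0.165, 0, 0, 0, 1],
])

```text
clock: 8.15
position: [0.6067, -0.1551, 0.0201]
tool_rot: [-3.142, 0.0, 3.14]
force: [0.1, 0.1, -4.5]
grip_width: 0.0628
finger_force: 67.6
```

Clean: no contact force. Release and rise, then go above main_thin.

>>> play_rows([
  [0, 0, 0.002, 0, 0, 0, 0.5],
  [0, 0, 0.002, 0, 0, 0, 0],
  [0, 0, 0.002, 0, 0, 0, 0],
  [0, 0, 0.002, 0, 0, 0, 0],
  [0, 0, -0.05, 0, 0, 0, 0],
  [0, 0, -0.1, 0, 0, 0, 0],
  [0, 0, -0.16, 0, 0, 0, 0],
  [0, 0, -0.24, 0, 0, 0, 0],
  [0, -0.06, -0.28, 0, 0, 0, 0],
  [0, -0.12, -0.28, 0, 0, 0, 0],
])

```text
clock: 9.15
position: [0.6081, -0.2156, 0.1636]
tool_rot: [-3.14, 0.005, 3.141]
force: [0.1, -0.5, -0.1]
grip_width: 0.0857
finger_force: 0.0
```

>>> play_rows([
  [0, -0.06, 0, 0, 0, 0, 0],
  [0, -0.11, 0, 0, 0, 0, 0],
  [0, -0.115, 0, 0, 0, 0, 0],
  [0, -0.115, 0, 0, 0, 0, 0],
  [0, -0.115, 0, 0, 0, 0, 0],
])

```text
clock: 9.65
position: [0.6065, -0.2714, 0.1598]
tool_rot: [3.141, 0.0, 3.141]
force: [0.5, 0.2, 0.2]
grip_width: 0.0853
finger_force: 0.0
```

```bash
python3 z.py mtn .606 -.273 .012; python3 - <<'E'
from h import *
k,im=shot('side','c1s.png');print(np.round(proj(k,(.606,-.154,.042))))
a=cv2.imread('pics/mtn_a.png');b=cv2.imread('pics/c1s.png')[130:290,290:450]
cv2.imwrite('pics/c1.png',np.hstack([a[:,160:],cv2.resize(b,(400,420))]))
E
```

```text
mtn [284.2 194.7] [58.4 60.5] [ 0.6057 -0.2729]
[284. 195.]
pos [ 0.6066 -0.2712  0.1598] rot [3.141 0.    3.141] F [ 0.3 -0.1  0.5] w 0.0854 q [ 0.19  0.67  0.23  1.56 -0.18  0.93  2.04] t 9.7
shift [ 0.0012 -0.0038  0.3196] turn [ 0.0003  0.0001 -0.0003]
[364. 219.]
```

View pics/c1.png

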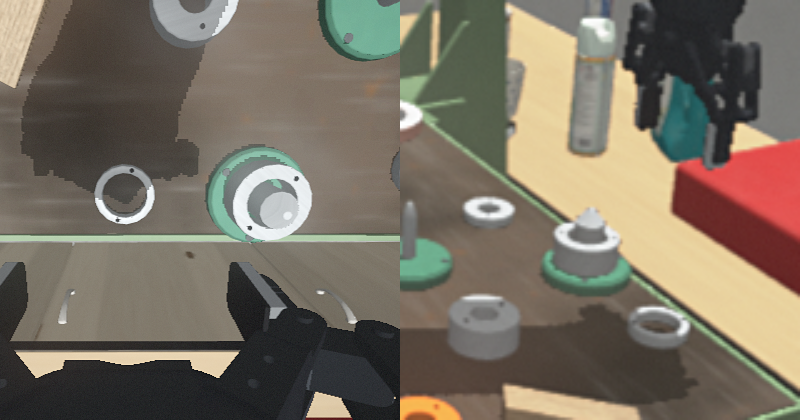

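main_thick sits flat on the foot, and main_thin is at (284,195) in the wrist view. Grasp it.

>>> play_rows([
  [0, -0.003, 0.06, 0, 0, 0, 0],
  [0.001, -0.003, 0.13, 0, 0, 0, 0],
  [0.001, -0.003, 0.2, 0, 0, 0, 0],
  [0.001, -0.003, 0.26, 0, 0, 0, 0],
  [0.001, -0.003, 0.3, 0, 0, 0, 0],
  [0.001, -0.003, 0.318, 0, 0, 0, 0],
  [0.001, -0.003, 0.32, 0, 0, 0, 0],
  [0.001, -0.003, 0.32, 0, 0, 0, 0],
], newtons=40)

```text
clock: 10.55
position: [0.6063, -0.274, 0.0007]
tool_rot: [-3.141, 0.001, 3.14]
force: [0.8, 0.1, 0.7]
grip_width: 0.0854
finger_force: 0.0
```

>>> play_rows([
  [0, 0, 0, 0, 0, 0, 0.5],
  [0, 0, 0, 0, 0, 0, 1],
  [0, 0, 0, 0, 0, 0, 1],
  [0, 0, 0, 0, 0, 0, 1],
  [0, 0, 0, 0, 0, 0, 1],
  [0, 0, 0, 0, 0, 0, 1],
  [0, 0, 0, 0, 0, 0, 1],
  [0, 0, 0, 0, 0, 0, 1],
])

```text
clock: 11.35
position: [0.6063, -0.2742, 0.001]
tool_rot: [-3.141, 0.001, 3.14]
force: [-1.2, 1.6, 9.6]
grip_width: 0.0513
finger_force: 40.3
```

>>> play_rows([
  [0, 0, -0.03, 0, 0, 0, 1],
  [0, 0, -0.08, 0, 0, 0, 1],
  [0, 0, -0.14, 0, 0, 0, 1],
  [0, 0, -0.2, 0, 0, 0, 1],
  [0, 0.05, -0.2, 0, 0, 0, 1],
  [0, 0.11, -0.2, 0, 0, 0, 1],
  [0, 0.17, -0.2, 0, 0, 0, 1],
  [0, 0.22, -0.2, 0, 0, 0, 1],
  [0, 0.24, -0.2, 0, 0, 0, 1],
  [0, 0.24, -0.2, 0, 0, 0, 1],
])

```text
clock: 12.35
position: [0.6064, -0.1527, 0.1006]
tool_rot: [3.141, 0.001, -3.141]
force: [-0.5, -0.9, -0.3]
grip_width: 0.0514
finger_force: 42.8
```

```bash
python3 - <<'E'
from h import *
k,_=shot('wrist','p2.png')
delta((.607,-.154,.044),np.pi)
z=observe()['position'][2]
print('post tip px',proj(k,(.606,-.154,.07)),'TCP-xy at ring top',proj(k,(*observe()['position'][:2],z+.011)))
shot('side','p2s.png')
a=cv2.imread('pics/p2.png');b=cv2.imread('pics/p2s.png')[130:290,290:450]
cv2.imwrite('pics/p2c.png',np.hstack([a[:,80:480],cv2.resize(b,(400,420))]))
E
```

```text
pos [ 0.6062 -0.1544  0.1005] rot [-3.141e+00  1.000e-03  3.140e+00] F [-0.7 -1.1 -0.2] w 0.0511 q [ 0.01  0.69  0.22  1.71 -0.2   0.76  1.89] t 12.4
shift [-0.0015  0.0008  0.1131] turn [-0.0002  0.0003 -0.0007]
post tip px (np.float64(282.8407997061428), np.float64(243.26068003488876)) TCP-xy at ring top (np.float64(280.71870348232227), np.float64(278.7556339737155))
```

View pics/p2c.png

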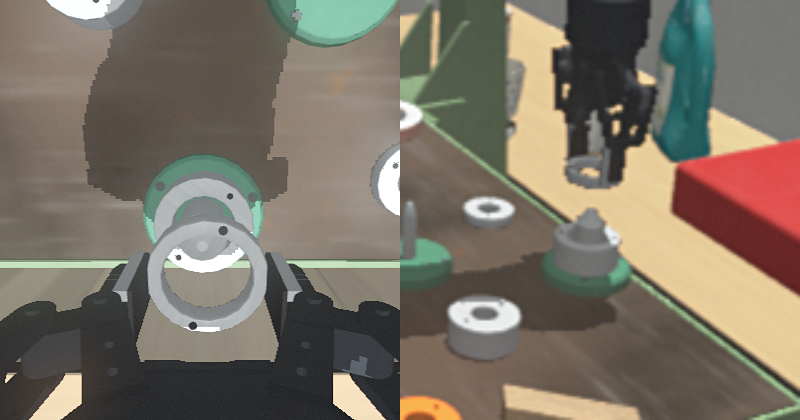

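The ring is held level just above the post (ring centre about (287,277), tip (282,246)). That is within clearance, so I'll lower it.

>>> play_rows([
  [-0.001, -0.002, 0.03, 0, 0, 0, 1],
  [-0.001, -0.002, 0.05, 0, 0, 0, 1],
  [-0.001, -0.002, 0.07, 0, 0, 0, 1],
  [-0.001, -0.002, 0.085, 0, 0, 0, 1],
  [-0.001, -0.002, 0.1, 0, 0, 0, 1],
  [-0.001, -0.002, 0.108, 0, 0, 0, 1],
  [-0.001, -0.002, 0.112, 0, 0, 0, 1],
  [-0.001, -0.002, 0.112, 0, 0, 0, 1],
  [-0.001, -0.002, 0.112, 0, 0, 0, 1],
])

```text
clock: 13.35
position: [0.6067, -0.1551, 0.0441]
tool_rot: [-3.141, 0.0, 3.14]
force: [0.2, 0.1, -0.6]
grip_width: 0.0515
finger_force: 42.8
```

>>> play_rows([
  [0, 0, 0.001, 0, 0, 0, 0.5],
  [0, 0, 0.001, 0, 0, 0, 0],
  [0, 0, 0.001, 0, 0, 0, 0],
  [0, 0, 0.001, 0, 0, 0, 0],
  [0, 0, -0.05, 0, 0, 0, 0],
  [0, 0, -0.1, 0, 0, 0, 0],
  [0, 0, -0.16, 0, 0, 0, 0],
  [0, 0, -0.22, 0, 0, 0, 0],
  [0.05, -0.02, -0.23, 0, 0, 0, 0],
  [0.11, -0.05, -0.23, 0, 0, 0, 0],
])

```text
clock: 14.35
position: [0.552, -0.1794, 0.16]
tool_rot: [-3.141, 0.003, -3.141]
force: [-0.5, 0.0, -0.8]
grip_width: 0.0851
finger_force: 0.0
```

>>> play_rows([
  [0.06, -0.02, 0, 0, 0, 0, 0],
  [0.12, -0.05, 0, 0, 0, 0, 0],
  [0.17, -0.07, 0, 0, 0, 0, 0],
  [0.195, -0.08, 0, 0, 0, 0, 0],
  [0.196, -0.08, 0, 0, 0, 0, 0],
  [0.196, -0.08, 0, 0, 0, 0, 0],
])

```text
clock: 14.95
position: [0.4543, -0.2194, 0.159]
tool_rot: [3.142, 0.001, 3.14]
force: [0.3, 0.4, 0.1]
grip_width: 0.0854
finger_force: 0.0
```

```bash
python3 z.py sth .4535 -.2205 .028; python3 - <<'E'
from h import *
k,im=shot('side','c2s.png')
a=cv2.imread('pics/sth_a.png');b=cv2.imread('pics/c2s.png')[130:290,290:450]
cv2.imwrite('pics/c2.png',np.hstack([a[:,80:480],cv2.resize(b,(400,420))]))
E
```

```text
sth none
[285. 199.]
pos [ 0.4545 -0.2192  0.1589] rot [3.142e+00 1.000e-03 3.141e+00] F [ 0.6  0.6 -0.7] w 0.085 q [ 0.14  0.44  0.25  1.99 -0.16  0.72  2.06] t 15.0
shift [ 0.0023 -0.0025  0.3177] turn [ 0.      0.0003 -0.0004]
```

View pics/c2.png

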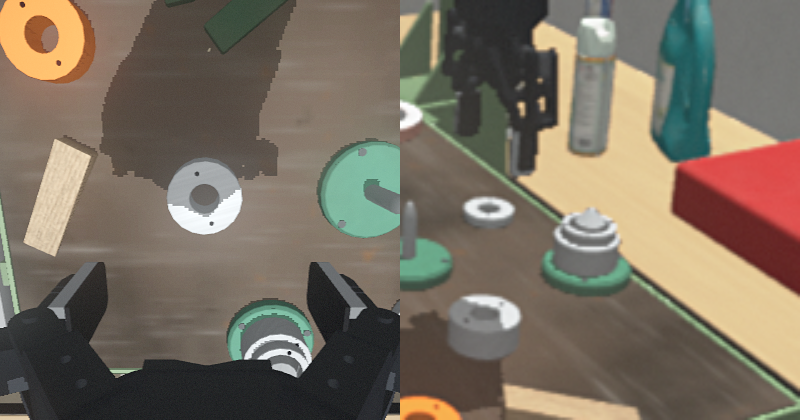

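The main stack is seated flat. scoring_thick is at (285,196), as predicted. Grasp it.

>>> play_rows([
  [0.002, -0.002, 0.06, 0, 0, 0, 0],
  [0.003, -0.002, 0.13, 0, 0, 0, 0],
  [0.003, -0.002, 0.2, 0, 0, 0, 0],
  [0.003, -0.002, 0.26, 0, 0, 0, 0],
  [0.003, -0.002, 0.29, 0, 0, 0, 0],
  [0.003, -0.002, 0.308, 0, 0, 0, 0],
  [0.003, -0.002, 0.311, 0, 0, 0, 0],
  [0.003, -0.002, 0.311, 0, 0, 0, 0],
], newtons=80)

```text
clock: 15.85
position: [0.4524, -0.2207, 0.0036]
tool_rot: [-3.141, 0.0, 3.14]
force: [-1.0, -0.3, 0.0]
grip_width: 0.0853
finger_force: 0.0
```

>>> play_rows([
  [0, 0, 0, 0, 0, 0, 0.5],
  [0, 0, 0, 0, 0, 0, 1],
  [0, 0, 0, 0, 0, 0, 1],
  [0, 0, 0, 0, 0, 0, 1],
  [0, 0, 0, 0, 0, 0, 1],
  [0, 0, 0, 0, 0, 0, 1],
  [0, 0, 0, 0, 0, 0, 1],
  [0, 0, 0, 0, 0, 0, 1],
])

```text
clock: 16.65
position: [0.4525, -0.2209, 0.0045]
tool_rot: [-3.141, 0.002, 3.139]
force: [-2.3, 2.3, 16.1]
grip_width: 0.0609
finger_force: 83.5
```

>>> play_rows([
  [0, 0, -0.03, 0, 0, 0, 1],
  [0, 0, -0.08, 0, 0, 0, 1],
  [0, 0, -0.14, 0, 0, 0, 1],
  [0, 0, -0.2, 0, 0, 0, 1],
  [0, 0.05, -0.2, 0, 0, 0, 1],
  [0, 0.11, -0.2, 0, 0, 0, 1],
  [0.003, 0.17, -0.2, 0, 0, 0, 1],
  [0.004, 0.23, -0.2, 0, 0, 0, 1],
  [0.004, 0.28, -0.2, 0, 0, 0, 1],
  [0.004, 0.292, -0.2, 0, 0, 0, 1],
])

```text
clock: 17.65
position: [0.4501, -0.0719, 0.1036]
tool_rot: [3.141, 0.0, -3.14]
force: [-0.4, -0.5, -5.8]
grip_width: 0.0603
finger_force: 91.4
```

>>> play_rows([
  [0, 0, 0, 0, 0, 0, 1],
  [0, 0, 0, 0, 0, 0, 1],
])

```text
clock: 17.85
position: [0.4502, -0.0755, 0.1035]
tool_rot: [-3.141, 0.0, 3.139]
force: [0.3, -0.7, -5.4]
grip_width: 0.0607
finger_force: 91.4
```

```bash
python3 - <<'E'
from h import *
k,_=shot('wrist','p3.png')
delta((.450,-.0745,.02),np.pi)
p=observe()['position']
print('post tip px',proj(k,(.450,-.0745,.07)),'TCP-xy at ring top',proj(k,(*p[:2],p[2]+.024)), 'ring from seen: ', )
shot('side','p3s.png')
a=cv2.imread('pics/p3.png');b=cv2.imread('pics/p3s.png')[120:260,210:350]
cv2.imwrite('pics/p3c.png',np.hstack([a[:,80:480],cv2.resize(b,(400,420))]))
E
```

```text
pos [ 0.4501 -0.0757  0.1035] rot [-3.141  0.     3.139] F [-0.3  0.  -5. ] w 0.0605 q [-0.15  0.48  0.23  2.15 -0.21  0.53  1.82] t 17.9
shift [0.0003 0.0025 0.1669] turn [-0.0002  0.0001 -0.0015]
post tip px (np.float64(286.9751816012456), np.float64(241.79865746011657)) TCP-xy at ring top (np.float64(283.64011636357577), np.float64(294.4909808601874)) ring from seen:
```

View pics/p3c.png

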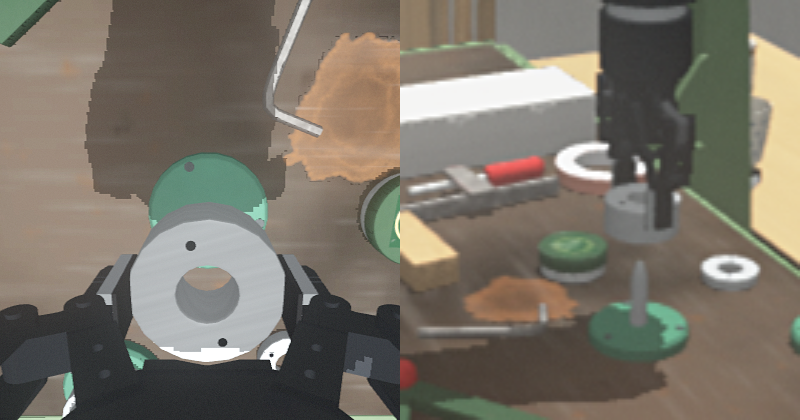

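Aligned with the thin post within about 2 mm (bore centre (287,293)). Lower.

>>> play_rows([
  [0, 0, 0.03, 0, 0, 0, 1],
  [0, 0, 0.06, 0, 0, 0, 1],
  [0, 0, 0.09, 0, 0, 0, 1],
  [0, 0, 0.115, 0, 0, 0, 1],
  [0, 0, 0.14, 0, 0, 0, 1],
  [0, 0, 0.155, 0, 0, 0, 1],
  [0, 0, 0.164, 0, 0, 0, 1],
  [0, 0, 0.166, 0, 0, 0, 1],
  [0, 0, 0.166, 0, 0, 0, 1],
])

```text
clock: 18.85
position: [0.4503, -0.0748, 0.0204]
tool_rot: [-3.142, 0.0, 3.14]
force: [0.0, -0.3, -4.2]
grip_width: 0.0612
finger_force: 91.4
```

>>> play_rows([
  [0, 0, 0.001, 0, 0, 0, 0.5],
  [0, 0, 0.001, 0, 0, 0, 0],
  [0, 0, 0.001, 0, 0, 0, 0],
  [0, 0, 0.001, 0, 0, 0, 0],
  [0, 0, -0.05, 0, 0, 0, 0],
  [0, 0, -0.1, 0, 0, 0, 0],
  [0, 0, -0.16, 0, 0, 0, 0],
  [0, 0, -0.24, 0, 0, 0, 0],
  [-0.04, 0.02, -0.28, 0, 0, 0, 0],
  [-0.1, 0.05, -0.28, 0, 0, 0, 0],
], newtons=40)

```text
clock: 19.85
position: [0.5014, -0.0503, 0.1637]
tool_rot: [3.141, 0.005, 3.138]
force: [0.4, 0.9, -0.1]
grip_width: 0.0857
finger_force: 0.0
```

>>> play_rows([
  [-0.05, 0.03, 0, 0, 0, 0, 0],
  [-0.1, 0.06, 0, 0, 0, 0, 0],
  [-0.14, 0.08, 0, 0, 0, 0, 0],
  [-0.165, 0.09, 0, 0, 0, 0, 0],
  [-0.165, 0.09, 0, 0, 0, 0, 0],
  [-0.165, 0.09, 0, 0, 0, 0, 0],
  [-0.165, 0.09, 0, 0, 0, 0, 0],
])

```text
clock: 20.55
position: [0.5821, -0.0055, 0.1604]
tool_rot: [-3.141, -0.0, 3.139]
force: [-0.4, -0.6, -0.8]
grip_width: 0.0852
finger_force: 0.0
```

```bash
python3 z.py stn .583 -.005 .012; python3 - <<'E'
from h import *
k,im=shot('side','c3s.png')
a=cv2.imread('pics/stn_a.png');b=cv2.imread('pics/c3s.png')[150:290,230:370]
cv2.imwrite('pics/c3.png',np.hstack([a[:,80:480],cv2.resize(b,(400,420))]))
E
```

```text
stn none
[287. 197.]
pos [ 0.5822 -0.0055  0.1605] rot [-3.142 -0.     3.139] F [0.1 0.4 0.4] w 0.0854 q [-0.29  0.56  0.27  1.79 -0.2   0.82  1.65] t 20.6
shift [-0.0017  0.0011  0.3209] turn [-0.     -0.0001 -0.0012]
```

View pics/c3.png

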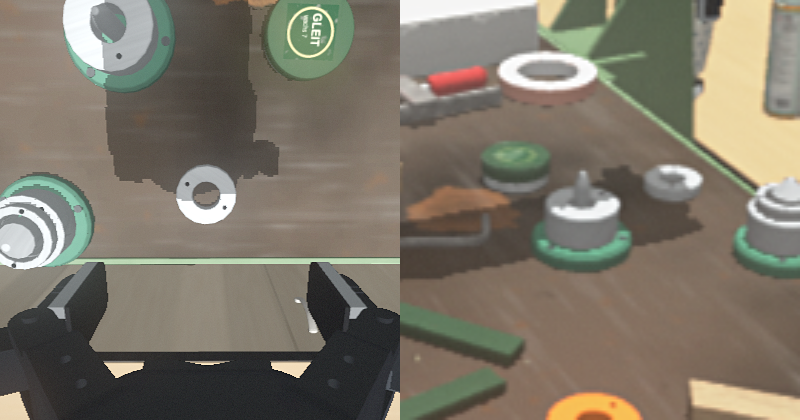

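scoring_thick is on the thin post's foot, and scoring_thin is at (286,195) as predicted. My picture budget is used up, so the rest is checked by numbers. Grasp.

>>> play_rows([
  [-0.001, 0.001, 0.06, 0, 0, 0, 0],
  [-0.001, 0.001, 0.13, 0, 0, 0, 0],
  [-0.001, 0.001, 0.2, 0, 0, 0, 0],
  [-0.001, 0.001, 0.26, 0, 0, 0, 0],
  [-0.001, 0.001, 0.3, 0, 0, 0, 0],
  [-0.001, 0.001, 0.318, 0, 0, 0, 0],
  [-0.001, 0.001, 0.32, 0, 0, 0, 0],
  [-0.001, 0.001, 0.32, 0, 0, 0, 0],
], newtons=40)

```text
clock: 21.45
position: [0.5837, -0.0047, 0.0011]
tool_rot: [-3.142, 0.001, 3.139]
force: [-0.5, 0.1, 0.9]
grip_width: 0.0851
finger_force: 0.0
```

>>> play_rows([
  [0, 0, 0, 0, 0, 0, 0.5],
  [0, 0, 0, 0, 0, 0, 1],
  [0, 0, 0, 0, 0, 0, 1],
  [0, 0, 0, 0, 0, 0, 1],
  [0, 0, 0, 0, 0, 0, 1],
  [0, 0, 0, 0, 0, 0, 1],
  [0, 0, 0, 0, 0, 0, 1],
  [0, 0, 0, 0, 0, 0, 1],
])

```text
clock: 22.25
position: [0.5838, -0.0044, 0.0013]
tool_rot: [3.141, 0.001, 3.14]
force: [-3.5, -0.1, 11.2]
grip_width: 0.0514
finger_force: 39.8
```

>>> play_rows([
  [0, 0, -0.03, 0, 0, 0, 1],
  [0, 0, -0.08, 0, 0, 0, 1],
  [0, 0, -0.14, 0, 0, 0, 1],
  [0, 0, -0.2, 0, 0, 0, 1],
  [0.05, -0.025, -0.2, 0, 0, 0, 1],
  [0.11, -0.055, -0.2, 0, 0, 0, 1],
  [0.17, -0.09, -0.2, 0, 0, 0, 1],
  [0.23, -0.12, -0.2, 0, 0, 0, 1],
  [0.26, -0.14, -0.2, 0, 0, 0, 1],
  [0.266, -0.141, -0.2, 0, 0, 0, 1],
])

```text
clock: 23.25
position: [0.4486, -0.076, 0.1014]
tool_rot: [-3.142, 0.0, 3.137]
force: [-0.1, -0.1, -2.5]
grip_width: 0.0509
finger_force: 43.6
```

>>> play_rows([
  [0, 0, 0, 0, 0, 0, 1],
  [0, 0, 0, 0, 0, 0, 1],
  [0, 0, 0, 0, 0, 0, 1],
])

```text
clock: 23.55
position: [0.4509, -0.0743, 0.1004]
tool_rot: [3.142, 0.001, 3.141]
force: [-0.4, 0.2, -0.4]
grip_width: 0.0515
finger_force: 43.6
```

```bash
python3 - <<'E'
from h import *
k,im=shot('wrist','p4.png')
delta((.451,-.075,.045),np.pi)
p=observe()['position'];u,v=proj(k,(*p[:2],p[2]+.011));print('TCP',u,v,'post tip',proj(k,(.45,-.0745,.07)))
g=cv2.GaussianBlur(im[:,:,0],(5,5),0)
h=cv2.cvtColor(im,cv2.COLOR_RGB2HSV);M=((h[:,:,1]<30)&(h[:,:,2]>100)).astype(np.uint8)
cs,hi=cv2.findContours(M,cv2.RETR_CCOMP,cv2.CHAIN_APPROX_NONE)
for c,q in zip(cs,hi[0]):
    if len(c)>60 and cv2.boundingRect(c)[0]>150 and cv2.boundingRect(c)[2]<200:
        e=cv2.fitEllipse(c);print('hole' if q[3]>=0 else 'out',np.round(e[0],1),np.round(e[1],1))
E
```

```text
pos [ 0.4507 -0.0743  0.1003] rot [-3.142  0.     3.141] F [-0.2 -1.4 -2. ] w 0.0509 q [-0.15  0.49  0.23  2.15 -0.22  0.52  1.82] t 23.6
shift [-0.0006 -0.0014  0.1106] turn [-0.      0.0001 -0.0005]
TCP 284.3958941439844 278.7945994217943 post tip (np.float64(284.6845318793761), np.float64(242.60883935283843))
out [367.2 278.2] [15.  64.7]
out [207.2 277.2] [16.  64.5]
out [772.7 347.7] [237.5 715.7]
out [286.7 253.8] [117.8 159.2]
hole [287.4 277.3] [24.4 55.9]
out [422.2  48.7] [113.4 186.4]
```

>>> play_rows([
  [-0.001, -0.001, 0.03, 0, 0, 0, 1],
  [-0.001, -0.001, 0.05, 0, 0, 0, 1],
  [-0.001, -0.001, 0.07, 0, 0, 0, 1],
  [-0.001, -0.001, 0.085, 0, 0, 0, 1],
  [-0.001, -0.001, 0.1, 0, 0, 0, 1],
  [-0.001, -0.001, 0.108, 0, 0, 0, 1],
  [-0.001, -0.001, 0.111, 0, 0, 0, 1],
  [-0.001, -0.001, 0.111, 0, 0, 0, 1],
  [-0.001, -0.001, 0.111, 0, 0, 0, 1],
])

```text
clock: 24.5
position: [0.4508, -0.0753, 0.045]
tool_rot: [-3.142, 0.0, 3.14]
force: [-0.7, 0.0, -1.7]
grip_width: 0.0511
finger_force: 43.6
```

>>> play_rows([
  [0, 0, 0.001, 0, 0, 0, 0.5],
  [0, 0, 0.001, 0, 0, 0, 0],
  [0, 0, 0.001, 0, 0, 0, 0],
  [0, 0, 0.001, 0, 0, 0, 0],
  [0, 0, -0.05, 0, 0, 0, 0],
  [0, 0, -0.1, 0, 0, 0, 0],
  [0, 0, -0.16, 0, 0, 0, 0],
  [0, 0, -0.24, 0, 0, 0, 0],
  [0, 0, -0.34, 0, 0, 0, 0],
  [0, 0, -0.44, 0, 0, 0, 0],
])

```text
clock: 25.5
position: [0.45, -0.0754, 0.2667]
tool_rot: [-3.141, -0.0, 3.139]
force: [-0.4, 0.8, 0.2]
grip_width: 0.0854
finger_force: 0.0
```

>>> play_rows([
  [-0.03, 0, -0.05, 0, 0, 0, 0],
  [-0.09, 0, -0.12, 0, 0, 0, 0],
  [-0.12, 0, -0.2, 0, 0, 0, 0],
  [-0.14, 0, -0.27, 0, 0, 0, 0],
  [-0.14, 0, -0.27, 0, 0, 0, 0],
  [-0.14, 0, -0.27, 0, 0, 0, 0],
  [-0.14, 0, -0.27, 0, 0, 0, 0],
])

```text
clock: 26.2
position: [0.5201, -0.0753, 0.3989]
tool_rot: [3.142, -0.001, 3.14]
force: [0.3, -0.7, -0.2]
grip_width: 0.0855
finger_force: 0.0
```

```bash
python3 - <<'E'
from h import *
s0=cal('side');k0=cal('scene')
kw,w=shot('wrist','f_w.png');_,S=shot('side','f_s.png');_,C=shot('scene','f_c.png')
delta((.5,0,.4),np.pi)
def fit(im,k,P,lo,maxw):
    u,v=proj(k,P);h=cv2.cvtColor(im,cv2.COLOR_RGB2HSV)
    out=[]
    for l in lo:
        M=((h[:,:,1]<45)&(h[:,:,2]>l)).astype(np.uint8)
        for c in cv2.findContours(M,cv2.RETR_EXTERNAL,cv2.CHAIN_APPROX_NONE)[0]:
            x,y,a,b=cv2.boundingRect(c)
            if 8<a<maxw and abs(x+a/2-u)<8 and abs(y+b/2-v)<12 and len(c)>20:
                out.append((l,round(x+a/2,1),round(y+b/2,1),a,b))
    return np.round((u,v),1),out
for n,P in (('thin',(.45,-.0745,.054)),('thick',(.606,-.154,.054))):
    print(n,'wrist',fit(w,kw,P,(120,150,180,210),60));print(' side',fit(S,s0,P,(100,130,170,200),40));print(' scene',fit(C,k0,P,(110,150,190),50))
E
```

```text
pos [ 0.5202 -0.0754  0.3991] rot [ 3.142e+00 -1.000e-03  3.140e+00] F [-0.5 -0.5 -1. ] w 0.0856 q [-0.26  0.23  0.36  1.63 -0.08  1.3   1.69] t 26.35
shift [ 0.0407  0.1506 -0.0017] turn [ 0.     -0.0006 -0.001 ]
thin wrist (array([287., 115.]), [(120, 287.5, 116.0, 45, 46), (150, 287.5, 115.5, 43, 45)])
 side (array([293. , 212.9]), [(100, 291.5, 219.5, 31, 27), (130, 294.0, 219.5, 24, 7), (130, 293.5, 213.5, 21, 9)])
 scene (array([269.2, 216.6]), [(110, 270.5, 220.0, 27, 24)])
thick wrist (array([234.9, 221.6]), [(210, 232.0, 219.5, 48, 39)])
 side (array([364.7, 214.8]), [(100, 365.0, 223.0, 28, 28), (130, 364.5, 218.0, 27, 18), (170, 365.0, 217.5, 26, 17), (200, 365.0, 221.5, 26, 9), (200, 366.5, 217.5, 21, 5), (200, 365.0, 213.0, 20, 8)])
 scene (array([207.5, 261.3]), [(110, 209.0, 264.5, 30, 27), (150, 208.5, 264.5, 29, 27), (190, 208.5, 264.5, 29, 27)])
```

Both thin collars' top faces lie where a seated stack should (thin post side px (293.5,213.5), predicted (293.0,212.9)). The gripper is clear, so I'm handing in.

```bash
python3 -c "
from workcell import *
print(job_done())"
```

```text
the job is handed in; nothing more can be done
None
```

I put all four collars on their posts, thick underneath and thin on top, and handed the job in at about 26 s; it returned no verdict. The camera checks fit seated stacks, though the last collar was checked by pixel measurements only, and the wax tin and tape roll were never touched.

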